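# Slide the tray divider and stow the laminating roller

## Robot

A 6-joint arm with a two-finger parallel gripper is mounted at the origin on a cart in front of the work surface, level with it; the furniture and walls round the work are solid. World frame = base frame: x ahead of the robot, y to its left, z up, the work surface at z = 0. Lengths are in m, angles in rad, forces in N, time in s.
With the tool pointing down it reaches from about 0.425 to 1.125 m from the base axis. Payload 14.9 kg.
Tool frame: the origin (TCP) lies at the very end of the fingers, on their centre line; the grasp point (between the pads) lies 19 mm behind it; z points along the fingers, y is the direction in which the jaws open and shut (so a half turn about z gives the same grasp; the last joint's range is limited). The gripper opens to 91 mm and grips with 3 to 60 N. Pads are 32 mm wide; open, the fingers measure 118 mm over their backs; the gripper's body (76 mm by 178 mm) begins 60 mm behind the grasp point.
Start: joints at [-1.163, 0.379, 1.734, -0, 1.028, -0.033], TCP at [0.299, -0.633, 0.194] pointing down, gripper open.
Joint ranges: [-2.77, 2.77], [-0.74, 2.19], [0, 2.66], [-1.06, 4.2], [0.31, 2.87], [-3.08, 3.08]. Speed limits (rad/s): [1.89, 1.89, 2.39, 3.14, 3.14, 3.14].

## Interface

Orientations are given as [roll, pitch, yaw] about the fixed x, y, z axes, in that order (R = Rz(yaw) Ry(pitch) Rx(roll)).
In Python, from plant import robot, viewer, finder gives the robot as it stands.
- The arm moves only by the tool play_rows, never from a script. Its argument "moves" is a list of rows, each a list of 4 numbers: the shift along the tool's x, y, z in mm, then the turn about the tool's z in degrees. A call has 1 to 20 rows; each row is the pose to reach, as a shift and turn from the pose commanded when the call began, along the tool's axes at that moment; what a row does not reach only later rows make up. A row lasts 1/12 s, in which the tool goes at most 41.7 mm and 7.16 degrees, less where a joint would pass 70% of its speed; a pose out of reach is approached as far as the arm can. A call with a gripper value outside its range is refused whole. "fingers" is the closure, from -1 (fully open) to 1 (shut), set as the call begins (left out, the last holds). The fingers move at their own pace and stop on an object; "force" is the grip in N (left out, the last holds). Time passes only in rows, so rows that repeat a pose let the fingers close. It gives the time, the measured TCP pose, the force and the opening at its end, in the units of the state.
- robot.sense(): the state, without advancing time (a new reading comes with each control period).
- viewer.snapshot(name): name is "scene" or "top" or "wrist"; returns a dict with "img" (400x640x3 uint8, blue, green, red), "intrinsics" (3x3 intrinsics, pixels), "xyz" and "attitude" of the camera in the world; the wrist camera has in their place "mount" (4x4, takes a point from camera to tool coordinates, whose origin is the TCP and whose axes are the flange's). Camera axes: x right, y down, z forward; pixel columns grow to the right and rows downward; lengths in m; the calibration is good to about 2 mm. The wrist camera is an equidistant fisheye: a pixel r from the principal point sees the ray r / f radians off the axis. A picture is of the moment at which its call begins: read the wrist's pose just before it. There is no depth.
- robot.hand_in(): hands the job in, once; it reports no verdict.
Trained networks look in the newest picture that a camera, given by its name, has taken for a name from the list of things; names that differ only in an ending like _2 or _b are one class to them, and where a whole thing is asked for, a point or a joint stands for the part that bears it (a point fixed in the world has none). Each returns a list of dicts, best first, with "p" (0 to 1); they miss things now and then, are a little off and sometimes report something else, mostly with a low value. They report only what shows in the picture. A call takes as long as a camera call.
- finder.recognise(camera, target): "bbox" ([left, top, right, bottom] as shares, 0 to 1, of the picture: columns of its width, rows of its height, round what is visible of it).
- finder.trace(camera, target): "region" (400x640 bool, what is visible of it) and "bbox" ([left, top, right, bottom] as shares, 0 to 1, of the picture: columns of its width, rows of its height, round what is visible of it).
The state is a dict: "clock": time; "qpos": joint angles; "qvel": joint speeds; "joint_torque": joint torques, N m; "tcp_pos": TCP position; "eef_rot": TCP orientation; "contact_force": force on the tool from outside, world axes, zero at the start; "torque": the same for the moment, N m; "finger_gap": opening from 0.0 (shut) to 1.0 (fully open).
Only numpy, scipy, OpenCV 4.12 (cv2) and the standard library are available. Lean on these libraries where they do the work, as an engineer would, in place of code of your own. Each camera call takes 0.05 s, during which the arm holds its last target. There are 200 camera calls.

## Task

Make room in the grey divided tray for the laminating roller: slide the tray's divider toward the end where the two-bore block lies, until the other compartment is long enough for the roller. Then lay the roller flat on the tray floor in that long compartment, leave the block lying in the short one, and let go.

Things in the scene. Friction and masses are not known exactly. Their poses are not given: they have to be found in the camera images.
- tray: Open grey tray screwed to the bench; outside 310 (x) x 114 (y) x 38 mm high, walls 5 mm, floor 4 mm, so inside 300 x 104 mm. Origin: centre of its underside, x along its length toward the end with the block, z up. Its only divider stands across it, 8 mm thick, splitting it along x.
- divider_grip (a point): Centre of the top of the divider's grip, 66 mm above the tray's underside. The grip is 14 mm thick (tray x), 50 mm wide (tray y), 24 mm high, all above the rims. The divider slides freely along tray x (about 2 N, stays where left) and stops with its centre 75 mm from the tray's centre on the block's side; it starts within 45 mm of the centre, on the other side.
- roller: Laminating roller lying on the bench, wooden handle and grooved metal head: 180 mm long (its y), 61 mm wide, 21 mm high, 0.1 to 0.2 kg. Origin: centre of its underside, z up. The wooden handle, 21 mm thick, runs along y from -90 to +10 mm at x = +6 mm; the head lies across at y = +80 mm. It balances near y = 0; grip the handle across at about y = -10 mm.
- block: Cream block with two bores, 40 (x) x 66 (y) x 28 mm high, lying loose on the tray floor at the tray's +x end, its 66 mm side across the tray. Origin: centre of its underside. It stays there; the divider at its stop leaves it clear.

How it is judged:
By the outcome, as a careful person would: the job done as asked, in the order asked, and still so for the second after the job is handed in, with the robot touching nothing.
It also fails if it takes over 53 s, if anything falls off the work surface, if the arm or the gripper's body presses on something with over 40 N, if the wrist force passes 120 N, or if a joint passes its speed limit or range.

## Working session

There is one attempt and no reset: what is moved stays moved. The work goes in short steps, Python scripts to look and compute and a tool call to move; the robot and the scene stay as the last step left them, time stands still between calls to the robot, and variables do not carry over. Pictures are saved under pics/ and viewed, about 8 in all and at most 12, crops included, and the job is handed in when it is done.

Besides the shell and the picture viewer there is one more tool, called after "Request:" by a JSON object that holds its "op" and its "data". play_rows: Moves the arm, as the interface text tells. Its arguments: {"type":"object","properties":{"moves":{"type":"array"},"fingers":{"type":"number"},"force":{"type":"number"}},"required":["moves"]}

```bash
ls; mkdir -p pics
python3 - <<'E'
from plant import robot,viewer,finder
import cv2,numpy as np
s=robot.sense();print(s)
for n in("scene","top"):
    d=viewer.snapshot(n);cv2.imwrite(f"pics/{n}0.png",d["img"])
    print(n,d["intrinsics"],d["xyz"],d["attitude"])
    for t in("tray","divider_grip","roller","block"):
        for r in finder.recognise(n,t)[:2]:print(t,r["p"],np.array(r["bbox"])*[640,400,640,400])
E
```

```text
pics
{'clock': 0.0, 'qpos': array([-1.16328211e+00,  3.79427694e-01,  1.73480762e+00,  1.01944540e-05,
        1.02845877e+00, -3.33216025e-02]), 'qvel': array([3.13581514e-04, 4.87367451e-04, 6.60867446e-05, 9.96817215e-05,
       9.00326449e-04, 8.14822621e-04]), 'joint_torque': array([ 8.65615239e-04, -7.63722539e+01, -4.34367085e+01,  6.50780951e-02,
        4.23934381e-02, -8.85116970e-05]), 'tcp_pos': array([ 0.29850071, -0.63269163,  0.19296159]), 'eef_rot': array([-3.14049212e+00, -4.54156179e-05,  4.40830525e-01]), 'contact_force': array([-2.62757790e-01,  1.03902602e-01,  1.64101528e-04]), 'torque': array([-0.01578801,  0.04486205, -0.01275895]), 'finger_gap': 0.9998018324884709}
scene [[371.6897042    0.         319.16539355]
 [  0.         371.6897042  199.18562171]
 [  0.           0.           1.        ]] [0.26863795 0.56616555 0.55946677] [-2.17792848 -0.0035504  -2.69108221]
tray 0.65 [301.12  149.52  424.704 211.52 ]
roller 0.97 [230.784 241.52  287.296 301.2  ]
block 0.8 [312.576 155.6   335.424 171.4  ]
top [[461.20715452   0.         320.67134824]
 [  0.         461.20715452 192.18680705]
 [  0.           0.           1.        ]] [ 0.4063116  -0.05873891  1.07263518] [-2.99420946 -0.02607411 -1.54336871]
tray 0.88 [371.008 127.6   441.792 271.12 ]
divider_grip 0.66 [379.328 201.52  435.52  214.52 ]
roller 0.77 [198.912 161.08  275.072 190.6  ]
block 0.84 [394.368 137.4   425.408 164.92 ]
```

Run:
```python
import cv2
a=cv2.imread("pics/top0.png")[100:300,160:480];cv2.imwrite("pics/topc.png",cv2.resize(a,(800,500),interpolation=cv2.INTER_CUBIC))
```

```text
(no output)
```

View pics/topc.png

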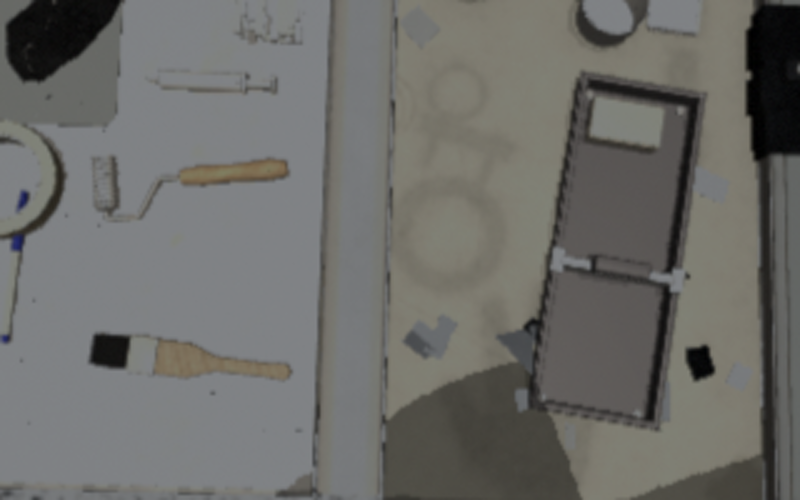

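View pics/scene0.png

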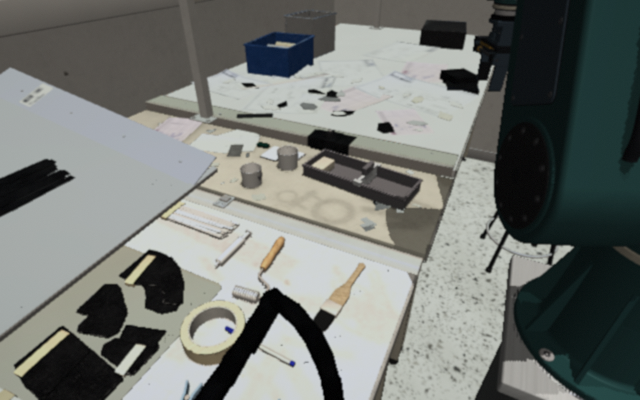

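Top crop (2.5×, offset 160,100) shows the tray with rim corners near (583,73), (706,94), (660,428), (535,405). The block is at the upper end and the divider is at about (620,266). The roller handle runs from (180,177) to (288,168), with the head at about (105,183). Next I'll localise these.

```bash
cat > h.py <<'E'
import numpy as np,cv2
from scipy.spatial.transform import Rotation as R
from plant import robot,viewer,finder
def ray(d,uv):
    uv=np.atleast_2d(uv).astype(float);K=d["intrinsics"]
    v=np.c_[uv,np.ones(len(uv))]@np.linalg.inv(K).T
    return v@R.from_euler("xyz",d["attitude"]).as_matrix().T
def plane(d,uv,z):
    v=ray(d,uv);c=np.array(d["xyz"]);return c+v*((z-c[2])/v[:,2])[:,None]
def proj(d,P):
    p=(np.atleast_2d(P)-d["xyz"])@R.from_euler("xyz",d["attitude"]).as_matrix()
    q=p@np.array(d["intrinsics"]).T;return q[:,:2]/q[:,2:]
def wproj(d,s,P):
    T=np.eye(4);T[:3,:3]=R.from_euler("xyz",s["eef_rot"]).as_matrix();T[:3,3]=s["tcp_pos"]
    M=np.linalg.inv(T@d["mount"]);p=np.atleast_2d(P)@M[:3,:3].T+M[:3,3]
    K=d["intrinsics"];r=np.hypot(p[:,0],p[:,1]);t=np.arctan2(r,p[:,2])
    return np.c_[K[0,0]*t*p[:,0]/r+K[0,2],K[1,1]*t*p[:,1]/r+K[1,2]]
def wplane(d,s,uv,z):
    K=d["intrinsics"];uv=np.atleast_2d(uv).astype(float)
    a=(uv-[K[0,2],K[1,2]])/[K[0,0],K[1,1]];t=np.linalg.norm(a,axis=1)
    v=np.c_[a*(np.sin(t)/t)[:,None],np.cos(t)]
    T=np.eye(4);T[:3,:3]=R.from_euler("xyz",s["eef_rot"]).as_matrix();T[:3,3]=s["tcp_pos"]
    T=T@d["mount"];v=v@T[:3,:3].T;c=T[:3,3];return c+v*((z-c[2])/v[:,2])[:,None]
E
python3 - <<'E'
from h import *
np.set_printoptions(precision=4,suppress=True)
d=viewer.snapshot("top");e=viewer.snapshot("scene")
c=lambda p:np.array(p)/2.5+[160,100]
q=plane(d,c([(583,73),(706,94),(660,428),(535,405)]),.038);print(q,[np.linalg.norm(q[i]-q[i-1]) for i in range(4)])
print("yaw",[np.arctan2(*(q[i]-q[j])[1::-1]) for i,j in((0,3),(1,2))],q.mean(0))
print("grip",plane(d,c([(597,258),(653,265)]),.06))
print("block",plane(d,c([(627,121)]),.028))
m=plane(d,c([(180,177),(288,168)]),.0105);print("handle",m,np.linalg.norm(m[0]-m[1]))
print("head",plane(d,c([(93,156),(118,207),(105,182)]),.0105))
print("scene px of tray,handle",proj(e,q),proj(e,m))
# scene finder region of handle
for z in (0,):pass
r=finder.trace("scene","roller")[0];print(r["p"],r["bbox"]);r=finder.trace("top","roller")[0]["region"];
ys,xs=np.nonzero(r);print(xs.min(),xs.max(),ys.min(),ys.max())
E
```

```text
[[ 0.714  -0.2461  0.038 ]
 [ 0.6978 -0.361   0.038 ]
 [ 0.3902 -0.3163  0.038 ]
 [ 0.4074 -0.2045  0.038 ]] [np.float64(0.30940810509637773), np.float64(0.11609740763249625), np.float64(0.31088571743316673), np.float64(0.11311447640847654)]
yaw [np.float64(-0.13488236101907888), np.float64(-0.14453033565649995)] [ 0.5523 -0.282   0.038 ]
grip [[ 0.5381 -0.2553  0.06  ]
 [ 0.5333 -0.3053  0.06  ]]
block [[ 0.6721 -0.2894  0.028 ]]
handle [[0.6087 0.1261 0.0105]
 [0.6205 0.026  0.0105]] 0.10085286783188599
head [[0.626  0.2081 0.0105]
 [0.5785 0.1818 0.0105]
 [0.6017 0.1953 0.0105]]
scene px of tray,handle [[301.9157 164.1502]
 [324.2445 148.6591]
 [421.2484 178.8697]
 [403.7817 198.6327]] [[262.1897 267.6894]
 [282.1235 237.2155]]
0.68 [0.3619, 0.6008, 0.4544, 0.7562]
197 274 162 188
```

```bash
cat >> h.py <<'E'
def mv(pos,yaw):
    s=robot.sense();M=R.from_euler("xyz",s["eef_rot"]).as_matrix()
    t=M.T@(np.array(pos)-s["tcp_pos"])*1000
    y0=np.arctan2(M[1,0],M[0,0]);dy=(yaw-y0+np.pi)%(2*np.pi)-np.pi
    print("clock %.2f F"%s["clock"],s["contact_force"].round(1),"gap %.3f"%s["finger_gap"],"MOVE",t.round(1),round(-np.degrees(dy),1))
E
python3 -c "
from h import *
mv((.536,-.281,.15),-.14+np.pi/2)"
```

```text
clock 0.70 F [-1.2 -0.3  0.2] gap 1.000 MOVE [ 364.9 -217.2   43.7] -56.7
```

Request:
{"op": "play_rows", "data": {"moves": [[36,-22,4,-6],[73,-43,9,-11],[109,-65,13,-17],[146,-87,17,-23],[182,-109,22,-28],[219,-130,26,-34],[255,-152,31,-40],[292,-174,35,-45],[328,-195,39,-51],[365,-217,44,-57],[365,-217,44,-57],[365,-217,44,-57],[365,-217,44,-57],[365,-217,44,-57]], "fingers": -1}}

```text
clock: 1.87
tcp_pos: [0.5358, -0.282, 0.1498]
eef_rot: [3.142, 0.0, 1.434]
contact_force: [-0.7, 0.2, 0.0]
finger_gap: 1.002
```

Run:
```python
from h import *
s=robot.sense();d=viewer.snapshot("wrist");im=d["img"].copy();print(s["tcp_pos"],s["eef_rot"],d["mount"],d["intrinsics"])
c=np.array([.5523,-.282]);u=np.array([np.cos(-.14),np.sin(-.14)]);v=np.array([-u[1],u[0]])
P=[[*(c+a*u+b*v),z] for a,b,z in[(-.155,.057,.038),(.155,.057,.038),(.155,-.057,.038),(-.155,-.057,.038),(-.0167,.025,.066),(-.0167,-.025,.066),(-.0167,0,.066)]]
cv2.imwrite("pics/wraw.png",im)
for p in wproj(d,s,P):cv2.drawMarker(im,tuple(int(x) for x in p.round()),(0,0,255),0,10,1)
cv2.imwrite("pics/w1.png",im)
```

```text
[ 0.53577346 -0.28197583  0.14977649] [3.14151634e+00 1.78286092e-04 1.43418188e+00] [[ 3.54012308e-04 -9.60939976e-01 -2.76756638e-01  7.77488411e-02]
 [ 9.99999479e-01  7.52917185e-05  1.01772193e-03 -4.01530056e-04]
 [-9.57132208e-04 -2.76756855e-01  9.60939502e-01 -1.90989846e-01]
 [ 0.00000000e+00  0.00000000e+00  0.00000000e+00  1.00000000e+00]] [[309.70691629   0.         320.22730227]
 [  0.         309.70691629 204.34620866]
 [  0.           0.           1.        ]]
```

View pics/w1.png

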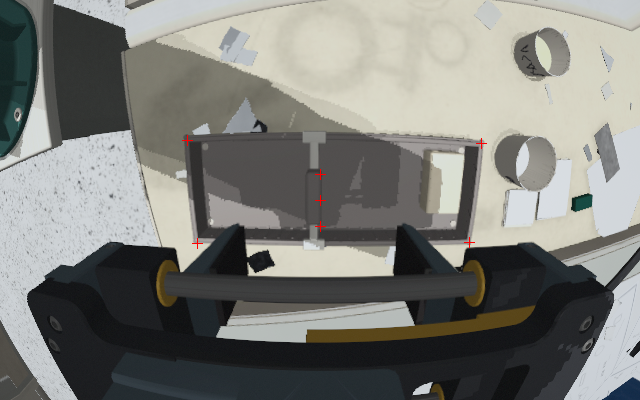

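The overlay fits the tray rim to within about 2 px. The divider grip is at (313,198), about 7 mm further toward −x than I estimated. I'll descend and grip it.

Request:
{"op": "play_rows", "data": {"moves": [[0,-3,20,0],[0,-7,40,0],[0,-7,60,0],[0,-7,80,0],[0,-7,95,0],[0,-7,105,0],[0,-7,106,0],[0,-7,106,0]], "fingers": -1}}

```text
clock: 2.58
tcp_pos: [0.5289, -0.2808, 0.0436]
eef_rot: [-3.141, -0.0, 1.435]
contact_force: [-0.2, -0.4, 0.4]
finger_gap: 1.0
```

Request:
{"op": "play_rows", "data": {"moves": [[0,0,0,0],[0,0,0,0],[0,0,0,0],[0,0,0,0],[0,0,0,0],[0,0,0,0],[0,0,0,0],[0,0,0,0],[0,0,0,0],[0,0,0,0]], "fingers": 1, "force": 20}}

```text
clock: 3.42
tcp_pos: [0.5292, -0.2802, 0.0436]
eef_rot: [-3.142, -0.0, 1.436]
contact_force: [-0.1, -0.5, -0.1]
finger_gap: 0.3
```

Request:
{"op": "play_rows", "data": {"moves": [[0,0,0,0],[0,0,0,0],[0,0,0,0],[0,0,0,0],[0,0,0,0],[0,0,0,0]]}}

```text
clock: 3.92
tcp_pos: [0.5292, -0.2802, 0.0436]
eef_rot: [-3.142, -0.0, 1.435]
contact_force: [1.2, 0.0, -1.1]
finger_gap: 0.151
```

```bash
python3 -c "
from h import *
c=np.array([.5523,-.282]);u=np.array([np.cos(-.14),np.sin(-.14)]);v=np.array([-u[1],u[0]])
s=robot.sense();p=s['tcp_pos'][:2]-c;print(p@u,p@v,s['finger_gap'],s['contact_force'])
mv((*(c+.072*u+(p@v)*v),.0436),-.14+np.pi/2)"
```

```text
-0.023094851885031038 -0.0014130304971684711 0.15060051614788467 [ 1.15229411  0.00342244 -1.066841  ]
clock 3.92 F [ 1.2  0.  -1.1] gap 0.151 MOVE [-0.4 95.1 -0. ] 0.3
```

Request:
{"op": "play_rows", "data": {"moves": [[0,6,0,0],[0,14,0,0],[0,24,0,0],[0,34,0,0],[0,44,0,0],[0,54,0,0],[0,64,0,0],[0,74,0,0],[0,83,0,0],[0,90,0,0],[0,94,0,0],[0,95,0,0],[0,95,0,0]]}}

```text
clock: 5.0
tcp_pos: [0.625, -0.2941, 0.0437]
eef_rot: [3.14, 0.001, 1.436]
contact_force: [0.5, -9.6, -3.0]
finger_gap: 0.154
```

Request:
{"op": "play_rows", "data": {"moves": [[0,0,0,0],[0,0,0,0],[0,0,0,0],[0,0,0,0],[0,0,0,0],[0,0,-10,0],[0,0,-30,0],[0,0,-60,0],[0,0,-90,0],[0,0,-120,0],[0,0,-120,0],[0,0,-120,0]], "fingers": -1}}

```text
clock: 6.0
tcp_pos: [0.6244, -0.2934, 0.1663]
eef_rot: [3.138, 0.001, 1.436]
contact_force: [0.7, -0.1, -0.1]
finger_gap: 0.988
```

```bash
python3 -c "
from h import *
mv((.611,.105,.16),.117+np.pi/2)"
```

```text
clock 6.00 F [ 0.7 -0.1 -0.1] gap 0.988 MOVE [393.  -67.    5.6] -14.4
```

View pics/top0.png

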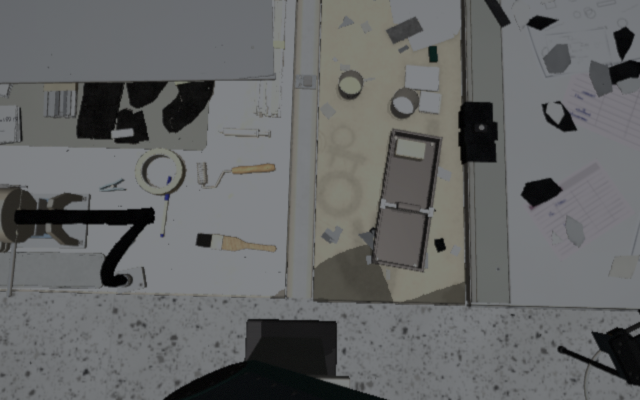

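Full top view: a grey panel fills the upper left, with its front right corner at (275,80), and may overhang. A black lamp-like item sits near (150,215). I'll triangulate both before swinging the arm over there.

Run:
```python
from h import *
d=viewer.snapshot("top");e=viewer.snapshot("scene")
def tri(a,b):
    r1=ray(d,a)[0];r2=ray(e,b)[0];A=np.c_[r1,-r2];c1=np.array(d["xyz"]);c2=np.array(e["xyz"])
    k=np.linalg.lstsq(A,c2-c1,rcond=None)[0];p,q=c1+k[0]*r1,c2+k[1]*r2;print(a,((p+q)/2).round(3),"gap",np.linalg.norm(p-q).round(3))
tri((275,80),(215,160));tri((152,214),(275,295));tri((272,168),(280,239))
for z in(.1,.2,.3,.4,.5):print(z,plane(d,[(0,82),(275,80),(152,214),(135,275)],z)[:,:2].round(3).tolist())
cv2.imwrite("pics/scene1.png",e["img"])
```

```text
(275, 80) [0.775 0.024 0.168] gap 0.009
(152, 214) [0.489 0.261 0.13 ] gap 0.004
(272, 168) [0.62  0.034 0.011] gap 0.003
0.1 [[0.771, 0.622], [0.798, 0.027], [0.494, 0.272], [0.367, 0.297]]
0.2 [[0.734, 0.552], [0.758, 0.019], [0.485, 0.238], [0.371, 0.26]]
0.3 [[0.696, 0.482], [0.718, 0.01], [0.476, 0.204], [0.375, 0.224]]
0.4 [[0.659, 0.412], [0.677, 0.001], [0.467, 0.17], [0.379, 0.187]]
0.5 [[0.621, 0.342], [0.637, -0.008], [0.458, 0.136], [0.383, 0.151]]
```

The shelf edge is at x≈0.77, z≈0.17, and the lamp elbow is at (0.49, 0.26, 0.13). Both are clear of the gripper, which reaches x≤0.70, and the roller lies at z≈0 as expected.

Request:
{"op": "play_rows", "data": {"moves": [[33,-6,1,-1],[66,-11,1,-2],[98,-17,2,-4],[131,-22,2,-5],[164,-28,3,-6],[197,-34,3,-7],[229,-39,4,-8],[262,-45,4,-10],[295,-50,5,-11],[328,-56,5,-12],[360,-62,6,-13],[393,-67,6,-14.4],[393,-67,6,-14.4],[393,-67,6,-14.4],[393,-67,6,-14.4],[393,-67,6,-14.4]]}}

```text
clock: 7.43
tcp_pos: [0.6096, 0.1045, 0.157]
eef_rot: [-3.14, 0.0, 1.686]
contact_force: [-0.5, 0.1, 0.1]
finger_gap: 1.002
```

Run:
```python
from h import *
s=robot.sense();d=viewer.snapshot("wrist");im=d["img"].copy();print(s["tcp_pos"],s["eef_rot"])
m=np.array([.6146,.0760]);y=np.array([-.117,.993]);x=np.array([.993,.117]);
P=[[*(m+a*y+b*x),z] for a,b,z in[(-.05,0,.0105),(.05,0,.0105),(.03,0,.0105),(.12,-.0365,.0105),(.12,.0245,.0105)]]
for p in wproj(d,s,P):cv2.drawMarker(im,tuple(int(v) for v in p.round()),(0,0,255),0,10,1)
r=finder.trace("wrist","roller")
if r:
    print(r[0]["p"],np.array(r[0]["bbox"])*[640,400,640,400]);c,_=cv2.findContours(r[0]["region"].astype(np.uint8),0,2);cv2.drawContours(im,c,-1,(0,255,0),1)
cv2.imwrite("pics/w2.png",im)
```

```text
[0.60962624 0.10450029 0.15699512] [-3.14045902e+00  1.18317470e-04  1.68590400e+00]
0.67 [287.616  98.8   348.096 252.68 ]
```

View pics/w2.png

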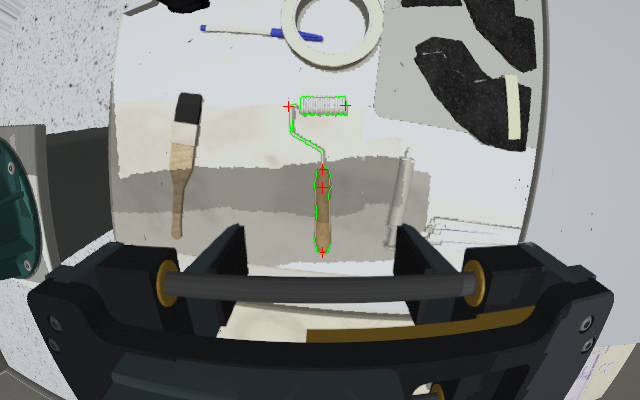

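The overlay matches the roller closely: handle at (322,170)–(322,252), head at (300–347,106). The syringe at x≈395 px is clear of the fingers. Descending.

Request:
{"op": "play_rows", "data": {"moves": [[0,0,20,0],[0,0,45,0],[0,0,70,0],[0,0,95,0],[0,0,115,0],[0,0,132,0],[0,0,145,0],[0,0,152,0],[0,0,153,0],[0,0,153,0]]}}

```text
clock: 8.37
tcp_pos: [0.6102, 0.1052, 0.0048]
eef_rot: [3.142, -0.0, 1.687]
contact_force: [0.3, -0.6, -0.2]
finger_gap: 1.0
```

Request:
{"op": "play_rows", "data": {"moves": [[0,0,0,0],[0,0,0,0],[0,0,0,0],[0,0,0,0],[0,0,0,0],[0,0,0,0],[0,0,0,0],[0,0,0,0],[0,0,0,0],[0,0,0,0],[0,0,0,0],[0,0,0,0],[0,0,0,0],[0,0,0,0],[0,0,0,0],[0,0,0,0],[0,0,0,0]], "fingers": 1, "force": 25}}

```text
clock: 9.78
tcp_pos: [0.6099, 0.1055, 0.0046]
eef_rot: [-3.142, -0.0, 1.687]
contact_force: [0.2, -0.7, -0.2]
finger_gap: 0.003
```

The fingers shut fully, so the handle isn't between them. Checking.

Run:
```python
from h import *
d=viewer.snapshot("wrist")["img"];e=viewer.snapshot("scene")["img"]
for n in("top","scene"):
  if n=="top":viewer.snapshot(n)
  for r in finder.recognise(n,"roller")[:2]:print(n,r["p"],np.array(r["bbox"])*[640,400,640,400])
a=cv2.resize(d[50:350,160:480],(426,400));b=cv2.resize(e[180:330,170:310],(373,400));cv2.imwrite("pics/chk.png",np.hstack([a,b]))
```

```text
top 0.51 [254.4   161.32  276.224 175.32 ]
scene 0.75 [230.528 243.92  287.488 301.4  ]
```

View pics/chk.png

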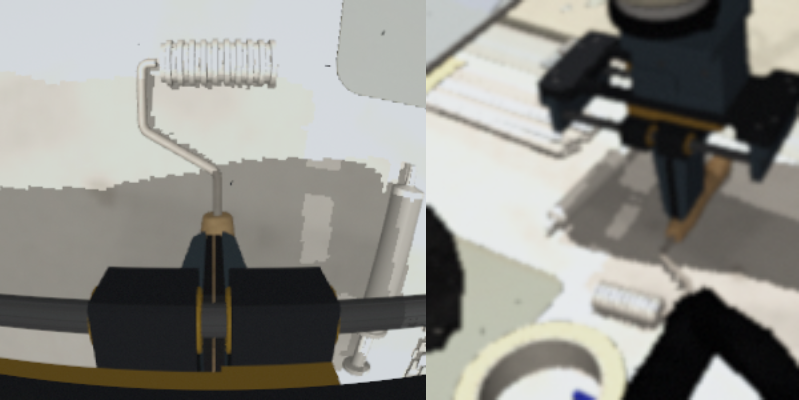

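The wrist view shows the fingers shut at (213,235) in the crop, with the handle still in line beneath and just past them. The handle seems lower than the fingertips, so I'll check the heights by projection.

Run:
```python
from h import *
from scipy.optimize import least_squares
s=robot.sense();d=viewer.snapshot("wrist")
print(s["tcp_pos"],s["finger_gap"],"tcp px",wproj(d,s,s["tcp_pos"]))
m=np.array([.6146,.0760]);y=np.array([-.117,.993]);x=np.array([.993,.117])
for z in(-.02,-.01,0,.0105):
    P=[[*(m+a*y+b*x),z] for a,b in[(.05,0),(.12,-.0365),(.12,.0245),(-.05,0)]]
    print(z,wproj(d,s,P).round(0).tolist())
r=finder.trace("wrist","roller")
for q in r[:2]:print(q["p"],np.array(q["bbox"])*[640,400,640,400])
im=d["img"][170:330,240:400];cv2.imwrite("pics/z.png",cv2.resize(im,(600,600),interpolation=cv2.INTER_CUBIC))
```

```text
[0.6099382  0.10549514 0.00463054] 0.008619736847686809 tcp px [[320.70980783 237.32104225]]
-0.02 [[322.0, 198.0], [269.0, 101.0], [358.0, 100.0], [322.0, 313.0]]
-0.01 [[322.0, 202.0], [267.0, 100.0], [360.0, 99.0], [322.0, 320.0]]
0 [[322.0, 206.0], [264.0, 99.0], [362.0, 99.0], [322.0, 328.0]]
0.0105 [[323.0, 211.0], [261.0, 98.0], [364.0, 98.0], [322.0, 336.0]]
0.6 [261.504  80.    367.296 227.08 ]
```

View pics/z.png

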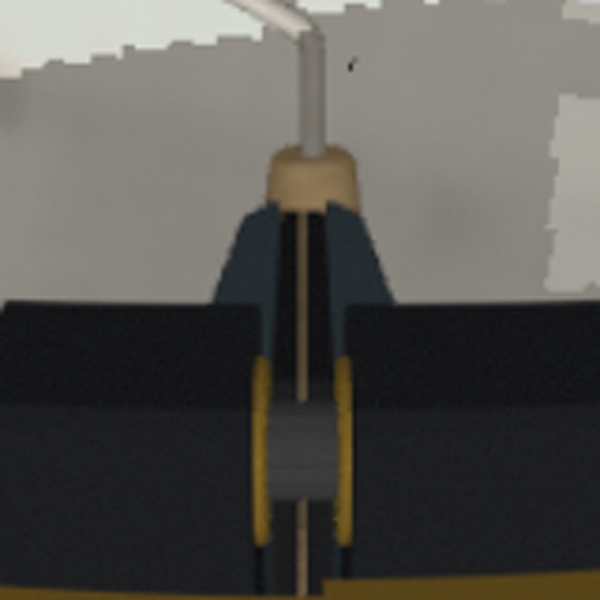

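Projection confirms the roller at z≈0, but the visible fingertips look higher than a TCP at 5 mm would put them. I'll compare where the tips appear in the w1 picture (around (243,225)/(397,225)) with the mount geometry.

Run:
```python
from h import *
d=viewer.snapshot("wrist");s=dict(eef_rot=[0,0,0],tcp_pos=[0,0,0])
for z in(0,-.01,-.019,-.03):
  for x in(0,.01,.016):
    print(z,x,"open",wproj(d,s,[[x,.0455,z],[x,.059,z]]).round(0).tolist(),"shut",wproj(d,s,[[x,.0,z],[x,.0135,z]]).round(0).tolist())
```

```text
0 0 open [[388.0, 237.0], [407.0, 236.0]] shut [[321.0, 237.0], [341.0, 237.0]]
0 0.01 open [[389.0, 223.0], [408.0, 223.0]] shut [[321.0, 223.0], [341.0, 223.0]]
0 0.016 open [[390.0, 214.0], [409.0, 214.0]] shut [[321.0, 214.0], [342.0, 214.0]]
-0.01 0 open [[391.0, 243.0], [411.0, 242.0]] shut [[321.0, 243.0], [342.0, 243.0]]
-0.01 0.01 open [[392.0, 228.0], [413.0, 228.0]] shut [[321.0, 229.0], [342.0, 228.0]]
-0.01 0.016 open [[393.0, 219.0], [413.0, 219.0]] shut [[321.0, 219.0], [343.0, 219.0]]
-0.019 0 open [[394.0, 248.0], [415.0, 248.0]] shut [[321.0, 249.0], [343.0, 249.0]]
-0.019 0.01 open [[396.0, 233.0], [417.0, 233.0]] shut [[321.0, 234.0], [343.0, 234.0]]
-0.019 0.016 open [[396.0, 224.0], [417.0, 224.0]] shut [[321.0, 224.0], [344.0, 224.0]]
-0.03 0 open [[398.0, 256.0], [420.0, 255.0]] shut [[321.0, 257.0], [344.0, 257.0]]
-0.03 0.01 open [[400.0, 240.0], [422.0, 240.0]] shut [[321.0, 241.0], [345.0, 241.0]]
-0.03 0.016 open [[401.0, 230.0], [423.0, 230.0]] shut [[321.0, 231.0], [345.0, 231.0]]
```

The tips appear at row ~225 and inner column ~397. That fits finger ends about 19–20 mm behind the reported TCP, so the fingers shut just above the 21 mm handle. I'll open, go 16 mm lower while watching the force, and close again.

Request:
{"op": "play_rows", "data": {"moves": [[0,0,0,0],[0,0,0,0],[0,0,0,0],[0,0,0,0],[0,0,0,0],[0,0,0,0],[0,0,0,0],[0,0,0,0],[0,0,0,0],[0,0,2,0],[0,0,4,0],[0,0,6,0],[0,0,8,0],[0,0,8,0]], "fingers": -0.1}}

```text
clock: 11.35
tcp_pos: [0.6096, 0.1054, -0.0039]
eef_rot: [-3.141, -0.0, 1.687]
contact_force: [-0.4, 0.8, -0.0]
finger_gap: 0.55
```

Request:
{"op": "play_rows", "data": {"moves": [[0,0,2,0],[0,0,4,0],[0,0,6,0],[0,0,8,0],[0,0,8,0]]}}

```text
clock: 11.77
tcp_pos: [0.6097, 0.1054, -0.0118]
eef_rot: [-3.141, -0.0, 1.687]
contact_force: [-0.2, 0.8, -0.4]
finger_gap: 0.552
```

There's no contact at a reported z of −12 mm, which confirms the offset. Closing.

Request:
{"op": "play_rows", "data": {"moves": [[0,0,1,0],[0,0,1,0],[0,0,1,0],[0,0,1,0],[0,0,1,0],[0,0,1,0],[0,0,1,0],[0,0,1,0],[0,0,1,0],[0,0,1,0],[0,0,1,0]], "fingers": 1, "force": 25}}

```text
clock: 12.68
tcp_pos: [0.6101, 0.1055, -0.0123]
eef_rot: [3.141, -0.0, 1.687]
contact_force: [1.1, -0.4, 1.0]
finger_gap: 0.225
```

Request:
{"op": "play_rows", "data": {"moves": [[0,0,-5,0],[0,0,-15,0],[0,0,-30,0],[0,0,-50,0],[0,0,-75,0],[0,0,-100,0],[0,0,-120,0],[0,0,-120,0]]}}

```text
clock: 13.35
tcp_pos: [0.6124, 0.1058, 0.1132]
eef_rot: [3.135, -0.0, 1.687]
contact_force: [1.4, 0.1, -1.0]
finger_gap: 0.223
```

```bash
cat >> h.py <<'E'
c=np.array([.5523,-.282]);u=np.array([np.cos(-.14),np.sin(-.14)]);v=np.array([-u[1],u[0]])
E
python3 - <<'E'
from h import *
s=robot.sense();d=viewer.snapshot("wrist");im=d["img"].copy();print(s["tcp_pos"],s["eef_rot"],s["contact_force"],s["torque"],s["finger_gap"])
r=finder.trace("wrist","roller")
for q in r[:1]:print(q["p"],np.array(q["bbox"])*[640,400,640,400])
# expected if rigid: roller pts in tool frame from grasp: bench pose at grasp
T=R.from_euler("xyz",s["eef_rot"]).as_matrix();g=np.array([.6097,.1054,-.0125])
m=np.array([.6146,.0760]);y=np.array([-.117,.993]);x=np.array([.993,.117])
P=np.array([[*(m+a*y+b*x),.0105] for a,b in[(.05,0),(.12,-.0365),(.12,.0245)]])-g+s["tcp_pos"]
print(wproj(d,s,P))
for p in wproj(d,s,P):cv2.drawMarker(im,tuple(int(v) for v in p.round()),(0,0,255),0,10,1)
cv2.imwrite("pics/w3.png",im[:300,140:500])
# target: roller head toward -x, roller origin tray x -41,y such that centred; handle at roller x=+6
# yaw tool = -.14+pi ; roller y axis=-u, roller x axis=-v... 
yr=-u; xr=np.array([yr[1],-yr[0]])
o=c-.041*u; p=o+.006*xr-.0105*yr
print("target",p,"xr",xr,"v",v);mv((*p,.16),-.14+np.pi)
E
```

```text
[0.61243111 0.10581679 0.11319313] [ 3.13502442e+00 -1.21392060e-04  1.68696767e+00] [ 1.41128814  0.14160852 -0.98117971] [-0.04102514 -0.11889402  0.02475003] 0.22270548312215654
0.87 [255.488  77.8   371.52  327.2  ]
[[323.54547433 219.78365212]
 [255.99611552  96.25266184]
 [369.23056806  95.5856348 ]]
target [ 0.52293567 -0.27180264] xr [0.13954311 0.990216  ] v [0.13954311 0.990216  ]
clock 13.45 F [-0.8  0.6 -2.2] gap 0.224 MOVE [-364.7 -130.5  -51.2] -75.3
```

View pics/w3.png

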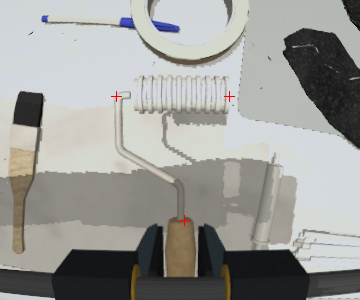

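The lift is rigid: the predicted marks sit on the handle end (184,220) and head ends (116/230,96) in the crop. Carrying it to the tray.

Request:
{"op": "play_rows", "data": {"moves": [[-28,-10,-10,-4],[-56,-20,-20,-10],[-84,-30,-30,-16],[-112,-40,-40,-22],[-140,-50,-51,-28],[-168,-60,-51,-34],[-196,-70,-51,-40],[-224,-80,-51,-46],[-252,-90,-51,-52],[-281,-100,-51,-58],[-309,-110,-51,-64],[-337,-121,-51,-70],[-355,-127,-51,-74],[-365,-130,-51,-75.3],[-365,-130,-51,-75.3],[-365,-130,-51,-75.3],[-365,-130,-51,-75.3]]}}

```text
clock: 14.87
tcp_pos: [0.5228, -0.2713, 0.1579]
eef_rot: [3.141, -0.001, 3.0]
contact_force: [0.6, 0.4, -0.7]
finger_gap: 0.224
```

Run:
```python
from h import *
s=robot.sense();d=viewer.snapshot("wrist");im=d["img"].copy();print(s["tcp_pos"],s["eef_rot"],s["finger_gap"])
P=[[*(c+a*u+b*v),z] for a,b,z in[(-.155,.057,.038),(-.155,-.057,.038),(-.15,.052,.004),(-.15,-.052,.004),(.074,-.025,.066),(.074,.025,.066),(.155,.057,.038),(.155,-.057,.038)]]
for p in wproj(d,s,P):cv2.drawMarker(im,tuple(int(v) for v in p.round()),(0,0,255),0,10,1)
cv2.imwrite("pics/w4.png",im)
e=viewer.snapshot("top");print("top grip",[ (r["p"],(np.array(r["bbox"])*[640,400,640,400]).round()) for r in finder.recognise("top","divider_grip")[:2]],proj(e,[[*(c+.074*u),.066]]))
mv((.5229,-.2718,-.0085),-.14+np.pi)
```

```text
[ 0.52279888 -0.27130211  0.15794526] [ 3.14100518e+00 -1.16528595e-03  3.00040654e+00] 0.2236327172583129
top grip [(0.71, array([386., 159., 416., 168.]))] [[415.87154869 164.5994423 ]]
clock 15.02 F [ 0.3 -0.2 -1.1] gap 0.225 MOVE [  0.2  -0.6 167. ] 0.0
```

View pics/w4.png

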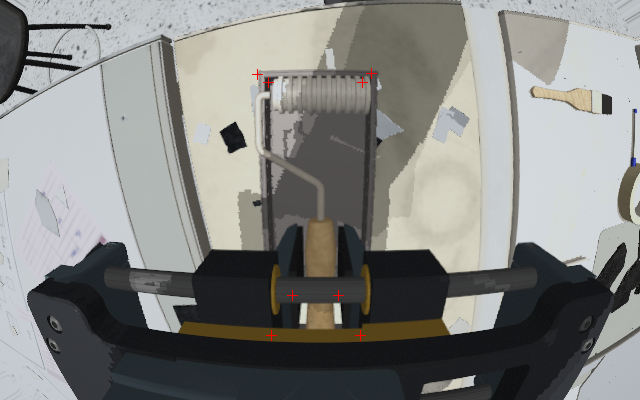

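The overlay fits the tray, and the head and handle lie along it well inside the walls. The divider is seen at its moved place. Lowering.

Request:
{"op": "play_rows", "data": {"moves": [[0,0,15,0],[0,0,35,0],[0,0,60,0],[0,0,85,0],[0,0,108,0],[0,0,125,0],[0,0,138,0],[0,0,148,0],[0,0,155,0],[0,0,160,0],[0,0,162,0],[0,0,162,0]]}}

```text
clock: 16.02
tcp_pos: [0.5235, -0.2722, -0.003]
eef_rot: [-3.141, 0.0, 3.001]
contact_force: [0.8, -0.4, -1.5]
finger_gap: 0.224
```

Request:
{"op": "play_rows", "data": {"moves": [[0,0,1,0],[0,0,2,0],[0,0,3,0],[0,0,4,0],[0,0,4,0]]}}

```text
clock: 16.43
tcp_pos: [0.5246, -0.2726, -0.0049]
eef_rot: [-3.141, 0.002, 3.001]
contact_force: [-5.1, 7.8, 28.7]
finger_gap: 0.224
```

Request:
{"op": "play_rows", "data": {"moves": [[0,0,-1,0],[0,0,-2,0],[0,0,-2,0]]}}

```text
clock: 16.68
tcp_pos: [0.5235, -0.2724, -0.0048]
eef_rot: [-3.141, 0.001, 3.001]
contact_force: [0.8, 0.0, 5.8]
finger_gap: 0.224
```

Request:
{"op": "play_rows", "data": {"moves": [[0,0,0,0],[0,0,0,0],[0,0,0,0],[0,0,0,0],[0,0,0,0],[0,0,0,0]], "fingers": 0.1}}

```text
clock: 17.18
tcp_pos: [0.5231, -0.2721, -0.0054]
eef_rot: [3.142, -0.0, 3.001]
contact_force: [0.3, -0.2, 0.9]
finger_gap: 0.451
```

Request:
{"op": "play_rows", "data": {"moves": [[0,0,-5,0],[0,0,-15,0],[0,0,-30,0],[0,0,-55,0],[0,0,-85,0],[0,0,-120,0],[0,0,-150,0],[30,0,-180,0],[60,0,-200,0],[60,0,-200,0],[60,0,-200,0]]}}

```text
clock: 18.1
tcp_pos: [0.4636, -0.264, 0.1968]
eef_rot: [-3.14, 0.003, 3.0]
contact_force: [0.5, 0.0, 0.5]
finger_gap: 0.451
```

Run:
```python
from h import *
s=robot.sense();print(s["tcp_pos"],s["contact_force"],s["finger_gap"])
d=viewer.snapshot("wrist");cv2.imwrite("pics/w5.png",d["img"])
e=viewer.snapshot("scene");a=cv2.resize(e["img"][130:230,280:440],(800,500),interpolation=cv2.INTER_CUBIC);cv2.imwrite("pics/s5.png",a)
b=np.vstack([cv2.resize(a,(640,400))[:,:],d["img"]]);b=np.hstack([cv2.resize(a,(400,250)),cv2.resize(d["img"],(400,250))]);cv2.imwrite("pics/f5.png",b)
```

```text
[ 0.46358509 -0.26402083  0.19683778] [0.47448065 0.00917514 0.45482055] 0.4514335723704687
```

View pics/f5.png

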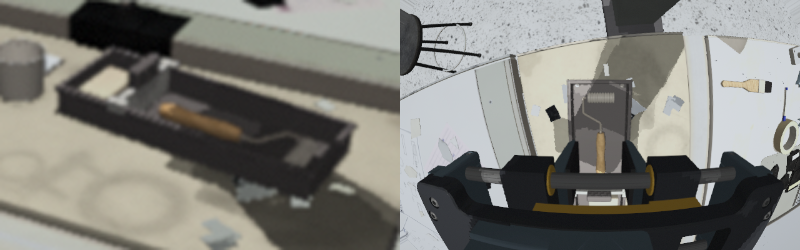

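The left crop shows the roller lying in the long compartment, the divider near the block, and the block in the short end. One last overlay check for flatness and divider position.

Run:
```python
from h import *
out=[]
yr=-u;xr=v;o=c-.041*u
P=[[*(o+a*yr+b*xr),z] for a,b,z in[(-.09,.006,.0145),(.01,.006,.0145),(.08,-.03,.0145),(.08,.0305,.0145)]]
P+=[[*(c+.074*u+b*v),.066] for b in(-.025,.025)]+[[*(c+.074*u+b*v),.038] for b in(-.055,.055)]
s=robot.sense()
for n in("scene","wrist"):
    d=viewer.snapshot(n);q=proj(d,P) if n=="scene" else wproj(d,s,P);w=(280,440,130,230) if n=="scene" else (240,400,100,350)
    k=5 if n=="scene" else 2.4
    im=cv2.resize(d["img"][w[2]:w[3],w[0]:w[1]],None,fx=k,fy=k,interpolation=cv2.INTER_CUBIC)
    for p in q:cv2.drawMarker(im,tuple(int(t) for t in (p-[w[0],w[2]])*k),(0,0,255),0,12,1)
    for t in("roller","block","divider_grip"):print(n,t,[(r["p"],(np.array(r["bbox"])*[640,400,640,400]).round()) for r in finder.recognise(n,t)[:1]])
    out.append(im if n=="wrist" else cv2.resize(im[:, :800],(416,260)))
h=max(i.shape[0] for i in out);cv2.imwrite("pics/f6.png",np.hstack([cv2.copyMakeBorder(i,0,h-i.shape[0],0,0,0) for i in out]))
```

```text
scene roller [(0.78, array([343., 175., 406., 195.]))]
scene block [(0.49, array([315., 158., 332., 170.]))]
scene divider_grip [(0.53, array([323., 152., 352., 175.]))]
wrist roller [(0.97, array([293., 148., 342., 277.]))]
wrist block [(0.65, array([301., 313., 349., 331.]))]
wrist divider_grip [(0.72, array([278., 300., 362., 328.]))]
```

View pics/f6.png

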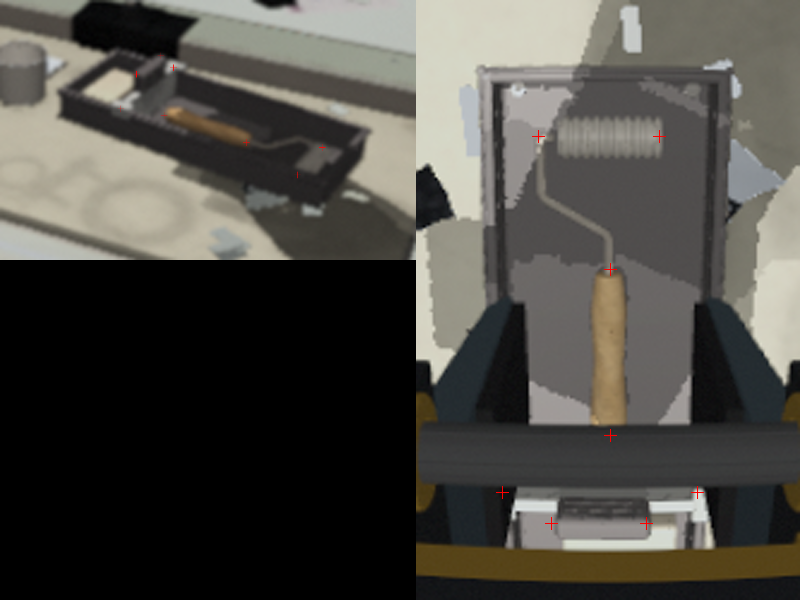

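The roller lies flat on its predicted marks, the divider is near its stop and the block is untouched. Handing in.

```bash
python3 -c "
from plant import robot
print(robot.hand_in())"
```

```text
the job is handed in; nothing more can be done
None
```

I slid the divider about 97 mm toward the block, to roughly 74 mm from the tray's centre, just short of its 75 mm stop. Then I laid the roller on the tray floor in the long compartment, head toward the −x end, let go and backed the gripper off. I handed in at about 18.5 s of the 53 s allowed.

- **Failed grasp:** the first try at the roller closed on nothing. The finger ends sit about 19 mm behind the reported tool point, so the fingers shut above the handle. I opened, went lower and gripped it cleanly. For the same reason, the divider's grip was only held by its top few millimetres, but it moved as commanded.
- **Set-down:** the roller touched the floor about 3 mm higher than I had worked out, with a brief 29 N, under the 40 N limit. I eased off before opening.
- **Last checks:** in the wrist picture the roller's handle end and head matched the marks for lying flat on the floor. The block was still in its short compartment, and the gripper was clear, reading about 0.5 N. The divider showed slightly off its marks, and I did not measure its final position more closely than that.

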